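Move the seasonings from the old wire rack to the new wooden one in the same order

ROBOT

A 6-joint arm with a two-finger parallel gripper is mounted at the origin on the work surface. World frame = base frame: x ahead of the robot, y to its left, z up, the work surface at z = 0. Lengths are in m, angles in degrees, forces in N, time in s.
With the tool pointing down it reaches from about 0.375 to 0.9 m from the base axis. Payload 3.1 kg.
Tool frame: the origin (TCP) lies at the very end of the fingers, on their centre line; the grasp point (between the pads) lies 19 mm behind it (bot.hold_point_z is the z of the grasp point in the tool frame, in m); z points along the fingers, y is the line along which they close (so a half turn about z gives the same grasp; the last joint's range is limited). The gripper opens to 87 mm and grips with 3 to 60 N. Pads are 19 mm wide; open, the fingers measure 117 mm over their backs; the gripper's body (75 mm by 190 mm) begins 51 mm behind the grasp point.
Start: joints at [-86.431, 30.224, 82.088, -0, 67.689, -10.227], TCP at [0.149, -0.607, 0.223] pointing down, gripper open.
Joint ranges: [-176.69, 176.69], [-43.24, 126.21], [12.49, 139.97], [-82, 262], [0, 151.66], [-163.58, 163.58]. Speed limits (degrees/s): [159.86, 159.86, 180, 180, 180, 180].

INTERFACE

Orientations are given as a 3x3 rotation matrix whose columns are the frame's x, y, z axes.
In Python, from rig import bot, capture, camera_model gives the robot as it stands.
- The arm moves only by the tool apply_moves, never from a script. Its argument "plan" is text: rows parted by semicolons, each of 6 numbers parted by spaces: the shift along the tool's x, y, z in units of 0.05 m (1.0 is 0.05 m), then the turn, a rotation vector about the tool's x, y, z in units of 360 degrees (1.0 is 360 degrees). In form: dx dy dz ax ay az; .... A call has 1 to 10 rows; each row shifts and turns the commanded pose from where the row before left it, along the tool's axes as they then stand; what a row does not reach is not made up. A row lasts 1/12 s, in which the tool goes at most 41.7 mm and 7.16 degrees, less where a joint would pass 70% of its speed; a pose out of reach is approached as far as the arm can. A call with a number of a shift or a turn outside -1 to 1 is refused whole. A call with a gripper value outside its range is refused whole. "gripper" is the gripper command: -1 is shut, 1 is fully open, values between are in proportion, set as the call begins (left out, the last holds). The fingers move at their own pace and stop on an object; the grip force is fixed at half the most. Time passes only in rows, so rows that do not move let the fingers close. It gives the time, the measured TCP pose, the force, the opening and the grip force at its end, in the units of the state.
- bot.read_state(): the state, without advancing time (a new reading comes with each control period).
- capture(name): name is "scene" or "top"; returns the picture (480x640x3 uint8, red, green, blue); there is no depth.
- camera_model(name): a dict with "vertical_fov" (degrees; the focal length in pixels is half the picture's height over the tangent of half this angle, whatever the lens; pixels are square), "cx", "cy" (the principal point, pixels), "position" and "rotation" of the camera in the world. Camera axes: x right, y down, z forward; pixel columns grow to the right and rows downward; lengths in m; the calibration is good to about 2 mm. A picture is of the moment at which its call begins. camera_model takes no time and is no camera call.
- bot.hand_in(): hands the job in; it is judged then, once.
The state is a dict: "time_s": time; "joint_positions": joint angles; "qvel": joint speeds; "tau": joint torques, N m; "position": TCP position; "tcp_rot": TCP orientation; "force": force on the tool from outside, world axes, zero at the start; "moment": the same for the moment, N m; "opening": opening from 0.0 (shut) to 1.0 (fully open); "grasp_force": force on a finger pad.
Only numpy, scipy, OpenCV 4.12 (cv2) and the standard library are available. Lean on these libraries where they do the work, as an engineer would, in place of code of your own. Each camera call takes 0.05 s, during which the arm holds its last target. There are 200 camera calls.

TASK

The new wooden seasoning rack replaces the old wire one, and the cook reaches for things by their place in the row. Move all four containers from the wire rack to the wooden rack in the same left-to-right order, so that each stands upright in the compartment with the same place in the row as it had, and set them down rather than drop them. Leave the orange tumbler, the ice-cube tray and the syrup bottle alone.

Things in the scene. Friction and masses are not known exactly. Their poses are not given: they have to be found in the camera images.
- mill_mid (a point): Turned wooden pepper mill, 126 mm tall, loose, about 0.18 kg. Foot 48 mm in diameter, waist 38 mm in diameter (from 48 to 82 mm above its underside), head 44 mm, small steel knob on top. The point is on the upright axis, half-way up; its z axis points up. It is in the waist, 63 mm above the underside.
- jar_mid (a point): Round amber glass jar with a black screw lid, 96 mm tall, 46 mm in diameter (lid 45 mm), loose, about 0.2 kg. The point is on the upright axis, half-way up; its z axis points up. It is 48 mm above the underside.
- salt_mid (a point): Square white stoneware salt jar with a round cork stopper: body 44 x 44 mm and 80 mm tall, stopper 36 mm in diameter, 94 mm tall in all, loose, about 0.22 kg. The point is on the upright axis, half-way up; its z axis points up. It is 47 mm above the underside; the point's x and y axes are square to the flat sides.
- dredger_mid (a point): Round metal dredger (shaker) with a domed top, 88 mm tall, 46 mm in diameter up to 70 mm, loose, about 0.15 kg. The point is on the upright axis, half-way up; its z axis points up. It is 44 mm above the underside.
- wire_rack: Old rack, full at the start, fixed, left or right of the wooden one: bright steel tray with low wire gallery, 82 (x) by 316 mm (y). Origin: centre of underside; x away from the robot, y to the left along the row. Four compartments, 74 mm clear, centres at y = +117, +39, -39, -117 mm, x = 0. Floor at z = 8 mm, wires' top 24 mm. Yaw up to 0.25 rad. Things stand within 5 mm of a compartment's centre.
- wood_rack: New rack, empty at the start, fixed: pale beech, 84 (x) by 318 mm (y). Origin: centre of underside; x away from the robot, y to the left along the row. Four compartments, 72 mm clear, centres at y = +117, +39, -39, -117 mm (left to right), x = 0. Floor at z = 12 mm; rails and partitions reach 26 mm, end boards 32 mm. Yaw up to 0.25 rad.
- tumbler: Orange plastic tumbler, empty, 120 mm tall, 74 mm in diameter at the rim, standing loose beyond the racks; not to be disturbed. Origin at the centre of its underside.
- ice_tray: Blue ice-cube tray, empty, 110 x 270 mm and 35 mm tall, lying loose beyond the racks; not to be disturbed. Origin at the centre of its underside, y along its length.
- syrup: Dark brown syrup bottle with a black cap, 190 mm tall, 64 mm in diameter, standing loose beyond the racks; not to be disturbed. Origin at the centre of its underside.
Mind the look-alikes: they are no part of the job. What is shaped like the part that bears mill_mid but purple is not meant. What is shaped like the part that bears dredger_mid but purple is not meant.

How it is judged:
By the outcome, as a careful person would: the job done as asked, in the order asked, and still so for the second after the job is handed in, with the robot touching nothing.
It also fails if it takes over 112 s, if anything falls off the work surface, if the arm or the gripper's body presses on something with over 40 N, if the wrist force passes 120 N, or if a joint passes its speed limit or range.

## Working session

There is one attempt and no reset: what is moved stays moved. The work goes in short steps, Python scripts to look and compute and a tool call to move; the robot and the scene stay as the last step left them, time stands still between calls to the robot, and variables do not carry over. Pictures are saved under pics/ and viewed, at most 14 in all, crops included, and the job is handed in when it is done.

Besides the shell and the picture viewer there is one more tool, called by a JSON object that holds its "fn" and its "kwargs". apply_moves: Moves the arm, as the interface text tells. Its arguments: {"type":"object","properties":{"plan":{"type":"string"},"gripper":{"type":"number"}},"required":["plan"]}

```bash
mkdir -p pics
python3 - <<'E'
from rig import bot,capture,camera_model
import cv2
for n in("scene","top"):
    cv2.imwrite(f"pics/{n}0.png",capture(n)[:,:,::-1])
    m=camera_model(n);print(n,m)
print(bot.read_state(),bot.hold_point_z)
E
```

```text
scene {'vertical_fov': 55.84655091090124, 'cx': 312.12312550973445, 'cy': 237.14642970988714, 'position': array([ 1.07925213, -0.3672875 ,  0.83338636]), 'rotation': array([[ 0.54307227,  0.65991853, -0.51921098],
       [ 0.83952894, -0.41476925,  0.35093822],
       [ 0.01623789, -0.62647746, -0.77927038]])}
top {'vertical_fov': 44.919797170190094, 'cx': 317.43264328419656, 'cy': 235.57992603992625, 'position': array([ 0.40676992, -0.02803677,  1.10362027]), 'rotation': array([[-0.00659664, -0.98929173,  0.14580245],
       [-0.99944371,  0.01128943,  0.03138198],
       [-0.03269196, -0.14551433, -0.98881587]])}
{'time_s': 0.1, 'joint_positions': array([-8.64317618e+01,  3.02728001e+01,  8.21487132e+01, -8.96696499e-04,
        6.76884107e+01, -1.02259804e+01]), 'qvel': array([-0.01776756, -0.04135417, -0.12905116, -0.06064349, -0.07571268,
       -0.01391564]), 'tau': array([ 1.25724919e-04, -4.40984881e+01, -1.77150822e+01,  6.34252816e-02,
        5.34327643e-02, -4.76688001e-05]), 'position': array([ 0.14901922, -0.60630488,  0.22168032]), 'tcp_rot': array([[ 9.71156946e-01,  2.38441122e-01, -1.33854933e-04],
       [ 2.38440936e-01, -9.71155115e-01,  1.91391513e-03],
       [ 3.26362168e-04, -1.89062847e-03, -9.99998160e-01]]), 'force': array([ 0.94250111,  0.39008863, -0.25019716]), 'moment': array([ 0.00240355, -0.07584941, -0.07615212]), 'grasp_force': 0.0, 'opening': 1.003652002477705} -0.0187
```

View pics/scene0.png

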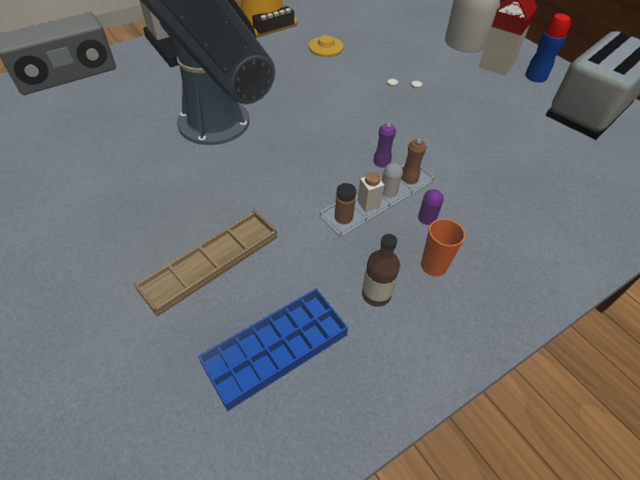

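View pics/top0.png

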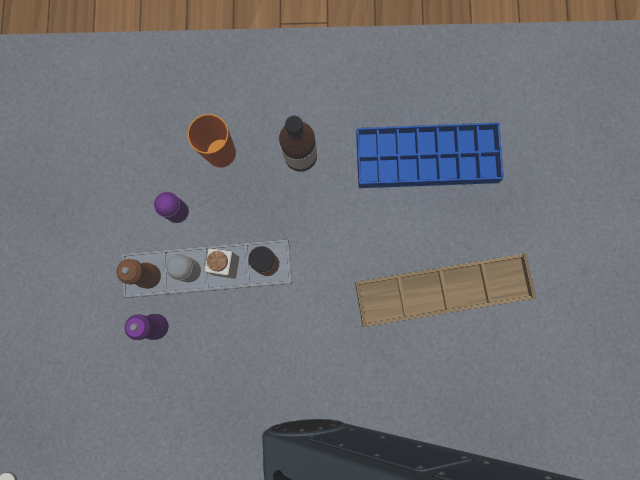

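The two views agree. In the top view the wire rack is on the left at (123–291, 241–297), holding mill (125,270), dredger (180,267), salt (218,261) and jar (262,259) from left to right. The empty wooden rack spans (356–535, 255–326). The purple look-alikes are at (138,327) and (167,205).

```bash
cat > h.py <<'E'
import numpy as np
from rig import bot,capture,camera_model
def ray(n,u,v):
    m=camera_model(n);f=240/np.tan(np.radians(m['vertical_fov']/2))
    d=m['rotation']@np.array([(u-m['cx'])/f,(v-m['cy'])/f,1]);return m['position'],d
def at(n,u,v,z):
    p,d=ray(n,u,v);return p+d*(z-p[2])/d[2]
def proj(n,P):
    m=camera_model(n);f=240/np.tan(np.radians(m['vertical_fov']/2))
    c=(np.asarray(P)-m['position'])@m['rotation'];return f*c[...,:2]/c[...,2:]+[m['cx'],m['cy']]
E
python3 - <<'E'
from h import *
import cv2
np.set_printoptions(precision=4,suppress=True)
for k,(u,v,z) in dict(millknob=(125,270,.126+.008),dredgtop=(180,266,.096),salttop=(217.5,260.5,.102),jartop=(262,259,.104),
 w1=(124,297,.024),w2=(123,255,.024),w3=(289,241,.024),w4=(291,283,.024),
 b1=(355,283,.03),b2=(364,326,.03),b3=(526,255,.032),b4=(535,297,.032)).items(): print(k,at("top",u,v,z))
for k,(u,v,z) in dict(mill=(417,141,.134),dredg=(393,165,.09),salt=(373,176,.102),jar=(346,187,.104),w1=(434,178,.02),w2=(341,234,.02),w3=(320,213,.02),
 b1=(136,286,.03),b2=(157,312,.03),b3=(277,236,.03),b4=(258,212,.03)).items(): print('scene',k,at("scene",u,v,z))
im=cv2.imread("pics/top0.png");a=cv2.resize(im[230:350,110:310],None,fx=4,fy=4,interpolation=cv2.INTER_CUBIC)
cv2.imwrite("pics/c1.png",a)
cv2.imwrite("pics/c2.png",cv2.resize(im[240:340,345:545],None,fx=4,fy=4,interpolation=cv2.INTER_CUBIC))
E
```

```text
millknob [0.4946 0.329  0.134 ]
dredgtop [0.5041 0.2457 0.096 ]
salttop [0.5125 0.1784 0.102 ]
jartop [0.5142 0.1003 0.104 ]
w1 [0.4539 0.3693 0.024 ]
w2 [0.533  0.3746 0.024 ]
w3 [0.5563 0.0598 0.024 ]
w4 [0.4773 0.056  0.024 ]
b1 [ 0.4759 -0.0627  0.03  ]
b2 [ 0.3974 -0.0778  0.03  ]
b3 [ 0.5244 -0.3769  0.032 ]
b4 [ 0.4475 -0.3886  0.032 ]
scene mill [0.4985 0.3222 0.134 ]
scene dredg [0.4998 0.2557 0.09  ]
scene salt [0.5139 0.1817 0.102 ]
scene jar [0.5115 0.1058 0.104 ]
scene w1 [0.5403 0.3733 0.02  ]
scene w2 [0.5651 0.0609 0.02  ]
scene w3 [0.4847 0.0556 0.02  ]
scene b1 [ 0.4585 -0.3864  0.03  ]
scene b2 [ 0.5401 -0.372   0.03  ]
scene b3 [ 0.4986 -0.0714  0.03  ]
scene b4 [ 0.4111 -0.0728  0.03  ]
```

View pics/c1.png

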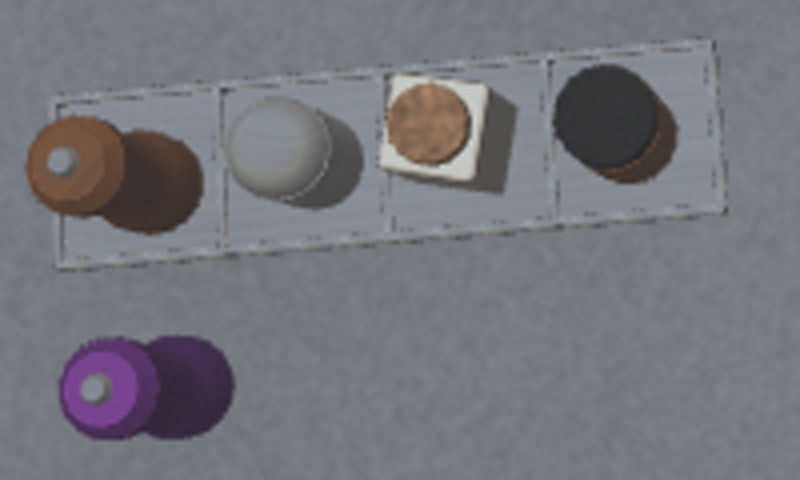

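View pics/c2.png

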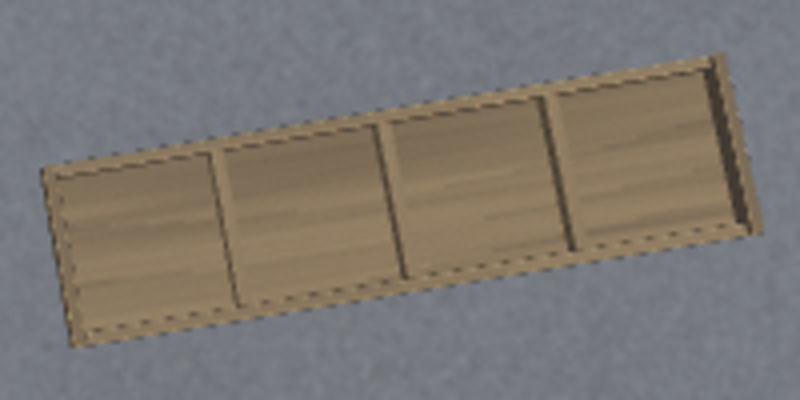

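The racks disagree by about 13 mm between cameras, so the lenses have distortion. I'll fit it from the known rack and tray sizes, using sharp scene corners.

Run:
```python
import cv2
im=cv2.imread("pics/scene0.png")
a=cv2.resize(im[120:250,310:450],None,fx=4,fy=4,interpolation=cv2.INTER_CUBIC)
b=cv2.resize(im[200:320,125:285],None,fx=4,fy=4,interpolation=cv2.INTER_CUBIC)
cv2.imwrite("pics/c3.png",a);cv2.imwrite("pics/c4.png",b)
```

```text
(no output)
```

View pics/c3.png

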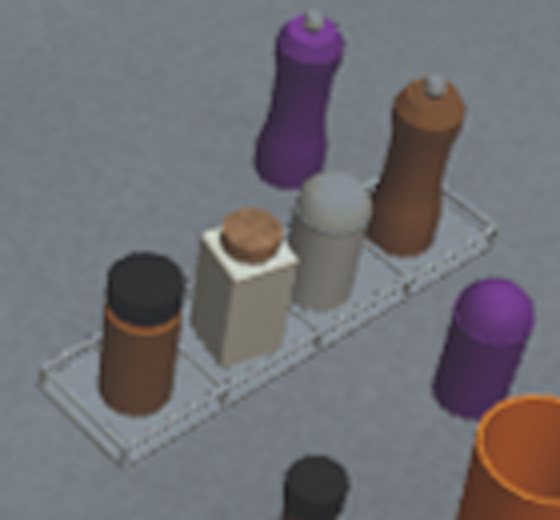

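View pics/c4.png

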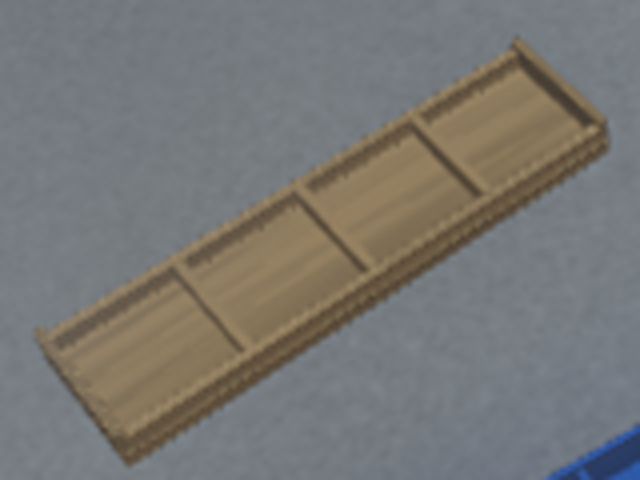

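```bash
cat > fit.py <<'E'
from h import *
from scipy.optimize import least_squares
np.set_printoptions(precision=4,suppress=True)
def dproj(n,P,k):
    m=camera_model(n);f=240/np.tan(np.radians(m['vertical_fov']/2))
    c=(np.asarray(P)-m['position'])@m['rotation'];x=c[:,:2]/c[:,2:];r=(x**2).sum(1,keepdims=True)
    return f*x*(1+k[0]*r+k[1]*r*r)+[m['cx'],m['cy']]
def rk(p,L):
    c,s=np.cos(p[2]),np.sin(p[2]);L=np.array(L,float)
    return np.c_[p[0]+c*L[:,0]-s*L[:,1],p[1]+s*L[:,0]+c*L[:,1],L[:,2]]
a,b=.041,.158;A,B=.042,.159
OBS=[("top","w",[(a,b,.024),(-a,b,.024),(a,-b,.024),(-a,-b,.024)],[(123,254.5),(125,297),(288.75,240),(291.25,283)]),
("scene","w",[(a,b,.024),(a,-b,.024),(-a,-b,.024)],[(433.25,177.25),(341.25,233),(320.5,213)]),
("top","b",[(A,B,.032),(-A,B,.032),(A,-B,.032),(-A,-B,.032)],[(355.5,282.5),(363,326.75),(526.25,253.25),(535.75,298.25)]),
("scene","b",[(-A,-B,.032),(A,-B,.032),(-A,B,.032),(A,B,.032)],[(134.5,283),(156,308),(254,210),(276.5,230.5)]),
]
Y=[.117,.039,-.039,-.117];Z=[.134,.08,.102,.104]
PT=[(125.5,270.25),(179,266.5),(217.25,260.75),(261.5,259)];PS=[(418.75,141),(394.25,170.75),(373.25,177),(346.75,188.75)]
def unpack(q): return dict(w=q[:3],b=q[3:6],top=q[6:8],scene=q[8:10],o=q[10:18].reshape(4,2))
def res(q):
    u=unpack(q);r=[]
    for n,k,L,px in OBS: r.append((dproj(n,rk(u[k],L),u[n])-px).ravel())
    P=rk(u['w'],[(u['o'][i,0],Y[i]+u['o'][i,1],Z[i]) for i in range(4)])
    r+=[(dproj("top",P,u['top'])-PT).ravel(),(dproj("scene",P,u['scene'])-PS).ravel(),u['o'].ravel()/.003,np.array([u['top'][1],u['scene'][1]])/.1]
    return np.concatenate(r)
s=least_squares(res,[.505,.215,.07,.465,-.225,.15]+[0]*12,loss='soft_l1',x_scale=[.01]*6+[.1]*4+[.003]*8)
u=unpack(s.x)
if __name__=="__main__":
    print(u);print(res(s.x).round(1));J=s.jac;print(np.sqrt(np.diag(np.linalg.inv(J.T@J)))[:10])
    print('obj',rk(u['w'],[(u['o'][i,0],Y[i]+u['o'][i,1],Z[i]) for i in range(4)]))
    print('tgt',rk(u['b'],[(0,y,.012) for y in Y]))
E
python3 fit.py
```

```text
{'w': array([0.5073, 0.2155, 0.0818]), 'b': array([ 0.4627, -0.2274,  0.1548]), 'top': array([-0.0285,  0.0072]), 'scene': array([-0.1037, -0.0008]), 'o': array([[-0.0017, -0.0016],
       [ 0.0012, -0.0011],
       [ 0.0023,  0.0021],
       [-0.0013,  0.0027]])}
[-0.3 -0.7 -0.5 -0.  -0.6 -1.5  0.5 -1.1 -0.5 -1.4 -0.9 -1.3 -2.  -2.4
  0.1 -1.6  0.4 -0.4 -0.5 -0.7 -0.3 -0.5  0.2 -1.7 -1.7 -0.5 -0.3 -1.7
 -0.8 -1.8 -0.6 -1.3 -0.6 -0.4  0.  -0.3 -0.2 -0.7 -0.9 -0.6 -1.6 -0.6
 -1.7 -0.7 -1.4  0.1 -0.6 -0.5  0.4 -0.4  0.8  0.7 -0.4  0.9  0.1 -0. ]
[0.0011 0.0011 0.0076 0.0011 0.0011 0.0068 0.0306 0.1001 0.0365 0.0995]
obj [[0.4962 0.3304 0.134 ]
 [0.5055 0.2534 0.08  ]
 [0.5126 0.179  0.102 ]
 [0.5154 0.1015 0.104 ]]
tgt [[ 0.4447 -0.1118  0.012 ]
 [ 0.4567 -0.1889  0.012 ]
 [ 0.4687 -0.2659  0.012 ]
 [ 0.4807 -0.343   0.012 ]]
```

```bash
cat >> h.py <<'E'
def und(n,u,v,z):
    import cv2
    from fit import u as U
    m=camera_model(n);f=240/np.tan(np.radians(m['vertical_fov']/2))
    K=np.array([[f,0,m['cx']],[0,f,m['cy']],[0,0,1]])
    x=cv2.undistortPoints(np.array([[[u,v]]],float),K,np.r_[U[n],0,0])[0,0]
    d=m['rotation']@np.r_[x,1];p=m['position'];return p+d*(z-p[2])/d[2]
def go(x,y,z,yaw=None,N=None):
    "rows from the current pose to the target, tool down, tool-x yaw in deg"
    s=bot.read_state();p=s['position'];R=s['tcp_rot'];y0=np.arctan2(R[1,0],R[0,0])
    d=np.array([x,y,z])-p;dy=0 if yaw is None else (np.radians(yaw)-y0+np.pi)%(2*np.pi)-np.pi
    n=N or int(np.ceil(max(np.linalg.norm(d)/.036,abs(dy)/np.radians(6.5),1)))
    print('pos',p.round(4),'yaw',np.degrees(y0).round(2),'tilt',R[:2,2].round(4),'t',round(s['time_s'],2),'open',round(s['opening'],3),'gf',round(s['grasp_force'],1),'F',s['force'].round(1),'j',s['joint_positions'].round(0))
    o=[]
    for i in range(n):
        a=y0+dy*i/n;c,q=np.cos(a),np.sin(a);v=d/n/.05
        o.append(f"{c*v[0]+q*v[1]:.2f} {q*v[0]-c*v[1]:.2f} {-v[2]:.2f} 0 0 {-dy/n/2/np.pi:.4f}")
    print(n,'; '.join(o))
E
python3 - <<'E'
from h import *
print('pmill',und("top",133,327,.126),und("scene",388,126,.126));print('pdred',und("top",167,204.5,.075),und("scene",433,197,.075))
print('syrup',und("top",294,125,.19),und("scene",389,241,.19));print('tumbler',und("top",208,134,.12),und("scene",445,233,.12))
go(.45,-.3,.25,60);go(.45,0,.25,95)
E
```

```text
pmill [0.3985 0.3154 0.126 ] [0.4065 0.3109 0.126 ]
pdred [0.6189 0.279  0.075 ] [0.6235 0.2805 0.075 ]
syrup [0.7254 0.0382 0.19  ] [0.7327 0.0362 0.19  ]
tumbler [0.7361 0.1961 0.12  ] [0.741  0.1927 0.12  ]
pos [ 0.149  -0.6063  0.2217] yaw 13.79 tilt [-0.0001  0.0019] t 0.1 open 1.004 gf 0.0 F [ 0.9  0.4 -0.3] j [-86.  30.  82.  -0.  68. -10.]
12 0.61 -0.38 -0.05 0 0 -0.0107; 0.63 -0.33 -0.05 0 0 -0.0107; 0.65 -0.29 -0.05 0 0 -0.0107; 0.67 -0.25 -0.05 0 0 -0.0107; 0.69 -0.20 -0.05 0 0 -0.0107; 0.70 -0.15 -0.05 0 0 -0.0107; 0.71 -0.11 -0.05 0 0 -0.0107; 0.71 -0.06 -0.05 0 0 -0.0107; 0.72 -0.01 -0.05 0 0 -0.0107; 0.71 0.04 -0.05 0 0 -0.0107; 0.71 0.08 -0.05 0 0 -0.0107; 0.70 0.13 -0.05 0 0 -0.0107
pos [ 0.149  -0.6063  0.2217] yaw 13.79 tilt [-0.0001  0.0019] t 0.1 open 1.004 gf 0.0 F [ 0.9  0.4 -0.3] j [-86.  30.  82.  -0.  68. -10.]
19 0.46 -0.54 -0.03 0 0 -0.0119; 0.50 -0.51 -0.03 0 0 -0.0119; 0.54 -0.47 -0.03 0 0 -0.0119; 0.57 -0.43 -0.03 0 0 -0.0119; 0.60 -0.39 -0.03 0 0 -0.0119; 0.63 -0.34 -0.03 0 0 -0.0119; 0.65 -0.29 -0.03 0 0 -0.0119; 0.67 -0.24 -0.03 0 0 -0.0119; 0.69 -0.19 -0.03 0 0 -0.0119; 0.70 -0.14 -0.03 0 0 -0.0119; 0.71 -0.09 -0.03 0 0 -0.0119; 0.71 -0.03 -0.03 0 0 -0.0119; 0.71 0.02 -0.03 0 0 -0.0119; 0.71 0.07 -0.03 0 0 -0.0119; 0.70 0.12 -0.03 0 0 -0.0119; 0.69 0.18 -0.03 0 0 -0.0119; 0.68 0.23 -0.03 0 0 -0.0119; 0.66 0.28 -0.03 0 0 -0.0119; 0.63 0.32 -0.03 0 0 -0.0119
```

{"fn": "apply_moves", "kwargs": {"plan": "0.74 -0.45 -0.1 0 0 -0.01; 0.76 -0.4 -0.1 0 0 -0.01; 0.78 -0.35 -0.1 0 0 -0.01; 0.8 -0.3 -0.05 0 0 -0.01; 0.8 -0.24 -0.05 0 0 -0.01; 0.8 -0.2 -0.05 0 0 -0.01; 0.8 -0.15 -0.05 0 0 -0.01; 0.8 -0.1 -0.05 0 0 -0.01; 0.8 -0.05 -0.05 0 0 -0.01; 0.8 0 -0.05 0 0 -0.01", "gripper": 1}}

```text
time_s: 0.93
position: [0.4367, -0.3125, 0.2543]
tcp_rot: [[0.643, 0.766, -0.0], [0.766, -0.643, 0.001], [0.0, -0.001, -1.0]]
force: [0.4, -1.8, -0.9]
opening: 0.999
grasp_force: 0.0
```

```bash
python3 -c "
from h import *
go(.496,.330,.25,53)"
```

```text
pos [ 0.4367 -0.3125  0.2543] yaw 49.97 tilt [-0.0005  0.0005] t 0.93 open 0.999 gf 0.0 F [ 0.4 -1.8 -0.9] j [-48.  21.  93.  -0.  66.  -7.]
18 0.59 -0.41 0.00 0 0 -0.0005; 0.59 -0.41 0.00 0 0 -0.0005; 0.59 -0.41 0.00 0 0 -0.0005; 0.59 -0.40 0.00 0 0 -0.0005; 0.59 -0.40 0.00 0 0 -0.0005; 0.59 -0.40 0.00 0 0 -0.0005; 0.60 -0.40 0.00 0 0 -0.0005; 0.60 -0.40 0.00 0 0 -0.0005; 0.60 -0.39 0.00 0 0 -0.0005; 0.60 -0.39 0.00 0 0 -0.0005; 0.60 -0.39 0.00 0 0 -0.0005; 0.60 -0.39 0.00 0 0 -0.0005; 0.60 -0.39 0.00 0 0 -0.0005; 0.60 -0.39 0.00 0 0 -0.0005; 0.61 -0.38 0.00 0 0 -0.0005; 0.61 -0.38 0.00 0 0 -0.0005; 0.61 -0.38 0.00 0 0 -0.0005; 0.61 -0.38 0.00 0 0 -0.0005
```

{"fn": "apply_moves", "kwargs": {"plan": "0.6 -0.4 0 0 0 0; 0.6 -0.4 0 0 0 0; 0.6 -0.4 0 0 0 0; 0.6 -0.4 0 0 0 0; 0.6 -0.4 0 0 0 0; 0.6 -0.4 0 0 0 0; 0.6 -0.4 0 0 0 0; 0.6 -0.4 0 0 0 0; 0.6 -0.4 0 0 0 0; 0.6 -0.4 0 0 0 -0.005"}}

```text
time_s: 1.77
position: [0.4763, 0.0456, 0.2542]
tcp_rot: [[0.621, 0.784, -0.0], [0.784, -0.621, 0.0], [-0.0, -0.0, -1.0]]
force: [0.1, -0.1, -0.0]
opening: 1.004
grasp_force: 0.0
```

{"fn": "apply_moves", "kwargs": {"plan": "0.6 -0.4 0 0 0 0; 0.6 -0.4 0 0 0 0; 0.6 -0.4 0 0 0 0; 0.6 -0.4 0 0 0 0; 0.6 -0.4 0 0 0 0; 0.6 -0.4 0 0 0 0; 0.6 -0.4 0 0 0 0; 0 0 0 0 0 0; 0 0 0 0 0 0"}}

```text
time_s: 2.52
position: [0.4968, 0.297, 0.2537]
tcp_rot: [[0.618, 0.786, -0.001], [0.786, -0.618, -0.001], [-0.001, -0.0, -1.0]]
force: [1.0, -0.2, 0.5]
opening: 0.999
grasp_force: 0.0
```

```bash
python3 -c "
from h import *
import cv2
go(.496,.330,.17,53)
a=capture('top')[:,:,::-1];b=capture('scene')[:,:,::-1]
cv2.imwrite('pics/t1.png',np.vstack([cv2.resize(a[170:370,70:320],(750,600))[:300*2],])[:600])
cv2.imwrite('pics/m1.png',np.hstack([cv2.resize(a[190:350,60:260],(400,320)),cv2.resize(b[80:240,310:510],(400,320))]))"
```

```text
pos [0.4968 0.297  0.2537] yaw 51.81 tilt [-0.0009 -0.0006] t 2.52 open 0.999 gf 0.0 F [ 1.  -0.2  0.5] j [20. 25. 87. -0. 69. 58.]
3 0.17 -0.14 0.56 0 0 -0.0011; 0.17 -0.14 0.56 0 0 -0.0011; 0.17 -0.14 0.56 0 0 -0.0011
```

View pics/m1.png

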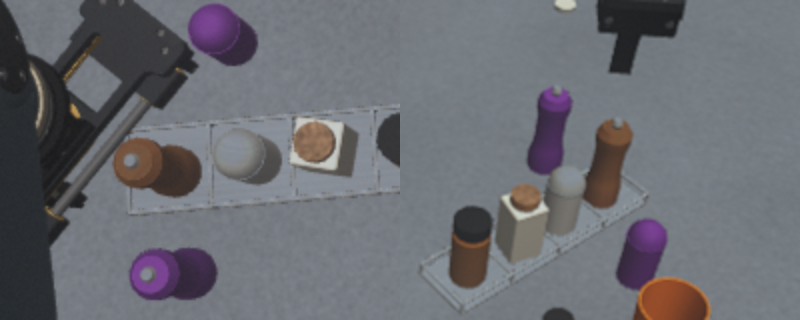

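Gripper is near the mill, with its long body across the diagonal, clear of the purple mill. Shift over and descend.

{"fn": "apply_moves", "kwargs": {"plan": "0.25 -0.2 0.2 0 0 0; 0.26 -0.21 0.2 0 0 0; 0 0 0.4 0 0 0; 0 0 0.5 0 0 0; 0 0 0.5 0 0 0; 0 0 0.5 0 0 0; 0 0 0.5 0 0 0; 0 0 0.5 0 0 0; 0 0 0.4 0 0 0; 0 0 0.2 0 0 0"}}

```text
time_s: 3.45
position: [0.4959, 0.3255, 0.0569]
tcp_rot: [[0.623, 0.782, -0.005], [0.782, -0.623, -0.002], [-0.005, -0.002, -1.0]]
force: [-0.7, -1.2, -0.0]
opening: 1.002
grasp_force: 0.0
```

```bash
python3 -c "
from h import *
go(.496,.330,.06,53)"
```

```text
pos [0.4959 0.3255 0.0569] yaw 51.46 tilt [-0.0048 -0.0023] t 3.45 open 1.002 gf 0.0 F [-0.7 -1.2 -0. ] j [23. 41. 94. -0. 46. 61.]
1 0.07 -0.05 -0.06 0 0 -0.0043
```

{"fn": "apply_moves", "kwargs": {"plan": "0.07 -0.05 -0.06 0 0 0; 0 0 0 0 0 0; 0 0 0 0 0 0"}}

```text
time_s: 3.7
position: [0.4989, 0.3327, 0.0641]
tcp_rot: [[0.621, 0.783, 0.003], [0.783, -0.621, 0.001], [0.003, 0.002, -1.0]]
force: [-0.4, -0.3, 0.0]
opening: 0.997
grasp_force: 0.0
```

{"fn": "apply_moves", "kwargs": {"plan": "0 0 0 0 0 0; 0 0 0 0 0 0; 0 0 0 0 0 0; 0 0 0 0 0 0; 0 0 0 0 0 0; 0 0 0 0 0 0; 0 0 0 0 0 0; 0 0 0 0 0 0", "gripper": -1}}

```text
time_s: 4.37
position: [0.4973, 0.3324, 0.0624]
tcp_rot: [[0.621, 0.784, -0.0], [0.784, -0.621, 0.0], [-0.0, -0.0, -1.0]]
force: [-0.5, 0.2, 0.9]
opening: 0.496
grasp_force: 30.0
```

```bash
python3 -c "
from h import *
go(.496,.330,.21,53)"
```

```text
pos [0.4973 0.3324 0.0624] yaw 51.59 tilt [-0.0003  0.    ] t 4.37 open 0.496 gf 30.0 F [-0.5  0.2  0.9] j [23. 41. 93.  0. 46. 61.]
5 -0.01 0.00 -0.59 0 0 -0.0008; -0.01 0.00 -0.59 0 0 -0.0008; -0.01 0.00 -0.59 0 0 -0.0008; -0.01 0.00 -0.59 0 0 -0.0008; -0.01 0.00 -0.59 0 0 -0.0008
```

Opening of 43 mm is wider than the 38 mm waist, so the pads are on the flare of the head; regrip 9 mm lower.

{"fn": "apply_moves", "kwargs": {"plan": "0 0 0 0 0 0; 0 0 0 0 0 0; 0 0 0 0 0 0; 0 0 0.06 0 0 0; 0 0 0.06 0 0 0; 0 0 0.06 0 0 0; 0 0 0 0 0 0; 0 0 0 0 0 0", "gripper": 0.3}}

```text
time_s: 5.03
position: [0.4972, 0.3322, 0.053]
tcp_rot: [[0.621, 0.784, -0.001], [0.784, -0.621, -0.0], [-0.001, -0.0, -1.0]]
force: [0.5, -0.6, -0.0]
opening: 0.651
grasp_force: 0.0
```

{"fn": "apply_moves", "kwargs": {"plan": "0 0 0 0 0 0; 0 0 0 0 0 0; 0 0 0 0 0 0; 0 0 0 0 0 0; 0 0 0 0 0 0; 0 0 0 0 0 0; 0 0 0 0 0 0", "gripper": -1}}

```text
time_s: 5.62
position: [0.4974, 0.3325, 0.0535]
tcp_rot: [[0.621, 0.784, 0.0], [0.784, -0.621, 0.0], [0.0, -0.0, -1.0]]
force: [-0.6, -0.2, 0.8]
opening: 0.476
grasp_force: 30.0
```

{"fn": "apply_moves", "kwargs": {"plan": "0 0 -0.3 0 0 0; 0 0 -0.5 0 0 0; 0 0 -0.6 0 0 0; 0 0 -0.6 0 0 0; 0 0 -0.5 0 0 0; 0 0 -0.4 0 0 0; 0 0 -0.2 0 0 0; 0 0 0 0 0 0; 0 0 0 0 0 0"}}

```text
time_s: 6.37
position: [0.4971, 0.3322, 0.2079]
tcp_rot: [[0.621, 0.784, -0.0], [0.784, -0.621, -0.0], [-0.001, -0.0, -1.0]]
force: [-0.4, -0.5, -1.0]
opening: 0.474
grasp_force: 30.0
```

```bash
python3 -c "
from h import *
import cv2
go(.4447,-.1118,.21,70)
a=capture('top')[:,:,::-1];b=capture('scene')[:,:,::-1]
cv2.imwrite('pics/m2.png',np.hstack([cv2.resize(a[190:350,60:260],(400,320)),cv2.resize(b[60:220,340:540],(400,320))]))"
```

```text
pos [0.4971 0.3322 0.2079] yaw 51.6 tilt [-0.0005 -0.0003] t 6.37 open 0.474 gf 30.0 F [-0.4 -0.5 -1. ] j [23. 29. 87. -0. 64. 61.]
13 -0.59 0.36 -0.00 0 0 -0.0039; -0.59 0.35 -0.00 0 0 -0.0039; -0.60 0.33 -0.00 0 0 -0.0039; -0.61 0.32 -0.00 0 0 -0.0039; -0.62 0.30 -0.00 0 0 -0.0039; -0.63 0.29 -0.00 0 0 -0.0039; -0.63 0.27 -0.00 0 0 -0.0039; -0.64 0.26 -0.00 0 0 -0.0039; -0.64 0.24 -0.00 0 0 -0.0039; -0.65 0.22 -0.00 0 0 -0.0039; -0.66 0.21 -0.00 0 0 -0.0039; -0.66 0.19 -0.00 0 0 -0.0039; -0.67 0.17 -0.00 0 0 -0.0039
```

View pics/m2.png

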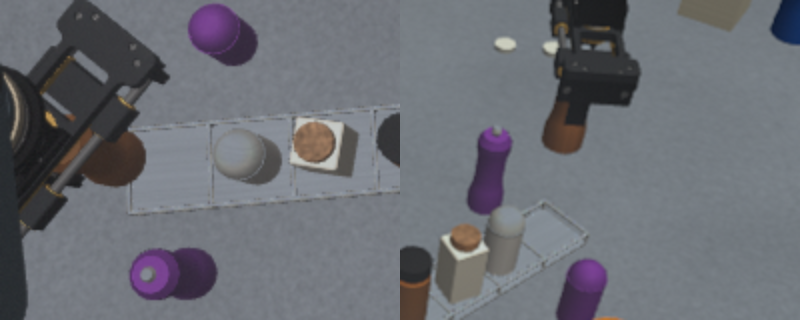

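Mill is lifted and upright. Carry it to the first wooden compartment.

{"fn": "apply_moves", "kwargs": {"plan": "-0.5 0.3 0 0 0 -0.004; -0.6 0.35 0 0 0 -0.004; -0.6 0.34 0 0 0 -0.004; -0.61 0.32 0 0 0 -0.004; -0.62 0.3 0 0 0 -0.004; -0.63 0.29 0 0 0 -0.004; -0.64 0.27 0 0 0 -0.004; -0.65 0.26 0 0 0 -0.004; -0.65 0.24 0 0 0 -0.004; -0.66 0.22 0 0 0 -0.004"}}

```text
time_s: 7.3
position: [0.4564, -0.0077, 0.207]
tcp_rot: [[0.406, 0.914, -0.003], [0.914, -0.406, 0.001], [-0.001, -0.003, -1.0]]
force: [-0.1, -0.2, -2.5]
opening: 0.476
grasp_force: 30.0
```

{"fn": "apply_moves", "kwargs": {"plan": "-0.66 0.21 0 0 0 -0.004; -0.66 0.19 0 0 0 -0.004; -0.66 0.18 0 0 0 -0.004; -0.1 0.05 0.2 0 0 0; 0 0 0.3 0 0 0; 0 0 0.3 0 0 0; 0 0 0.3 0 0 0; 0 0 0.1 0 0 0; 0 0 0 0 0 0; 0 0 0 0 0 0"}}

```text
time_s: 8.13
position: [0.4469, -0.1142, 0.1478]
tcp_rot: [[0.337, 0.942, -0.002], [0.942, -0.337, 0.001], [0.0, -0.002, -1.0]]
force: [-0.2, -0.2, -1.5]
opening: 0.478
grasp_force: 30.0
```

```bash
python3 -c "
from h import *
import cv2
go(.4447,-.1118,.09,70)
a=capture('top')[:,:,::-1];b=capture('scene')[:,:,::-1]
cv2.imwrite('pics/m3.png',np.hstack([cv2.resize(a[210:370,320:520],(400,320)),cv2.resize(b[130:290,150:350],(400,320))]))"
```

```text
pos [ 0.4469 -0.1142  0.1478] yaw 70.32 tilt [-0.0017  0.0009] t 8.13 open 0.478 gf 30.0 F [-0.2 -0.2 -1.5] j [-28.  25. 109.  -0.  46.  -9.]
2 0.02 -0.03 0.58 0 0 0.0004; 0.02 -0.03 0.58 0 0 0.0004
```

View pics/m3.png

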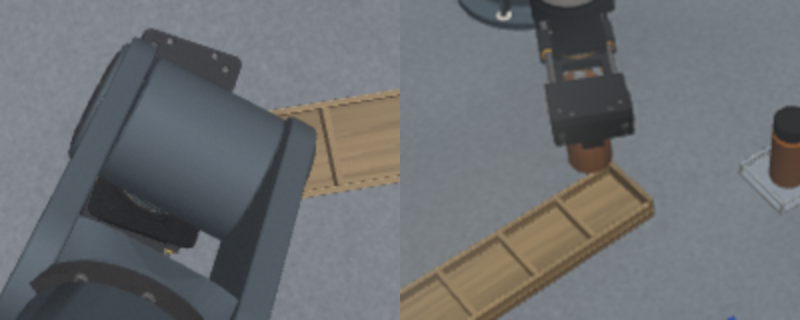

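```bash
python3 -c "
from fit import *
print(dproj('scene',[[.4469,-.1142,.102],[.4469+.019,-.1142-.013,.102],[.4447,-.1118,.012]],u['scene']))"
```

```text
[[246.7766 207.8274]
 [245.5227 215.7159]
 [250.9097 232.8192]]
```

{"fn": "apply_moves", "kwargs": {"plan": "0.04 -0.05 0.2 0 0 0; 0 0 0.4 0 0 0; 0 0 0.4 0 0 0; 0 0 0.3 0 0 0; 0 0 0.2 0 0 0; 0 0 0.1 0 0 0; 0 0 0 0 0 0; 0 0 0 0 0 0"}}

```text
time_s: 8.9
position: [0.4461, -0.112, 0.0689]
tcp_rot: [[0.337, 0.942, 0.001], [0.942, -0.337, -0.001], [-0.0, 0.001, -1.0]]
force: [0.2, 0.3, -1.4]
opening: 0.472
grasp_force: 30.0
```

```bash
python3 -c "
from h import *
import cv2
go(.4447,-.1118,.0575,70)
b=capture('scene')[:,:,::-1]
cv2.imwrite('pics/m4.png',cv2.resize(b[170:270,200:320],(480,400)))"
```

```text
pos [ 0.4461 -0.112   0.0689] yaw 70.33 tilt [ 0.001  -0.0005] t 8.9 open 0.472 gf 30.0 F [ 0.2  0.3 -1.4] j [-28.  34. 113.   0.  33.  -8.]
1 -0.01 -0.03 0.23 0 0 0.0009
```

View pics/m4.png

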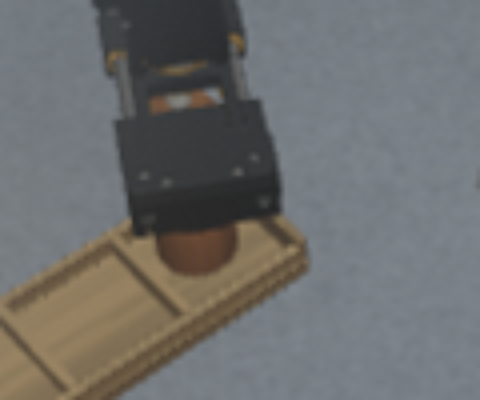

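Foot is inside the compartment outline, as predicted. Lower it gently to contact.

{"fn": "apply_moves", "kwargs": {"plan": "0 0 0.1 0 0 0; 0 0 0.07 0 0 0; 0 0 0.03 0 0 0; 0 0 0.02 0 0 0; 0 0 0.01 0 0 0; 0 0 0 0 0 0; 0 0 0 0 0 0"}}

```text
time_s: 9.53
position: [0.4455, -0.112, 0.0575]
tcp_rot: [[0.337, 0.942, 0.0], [0.942, -0.337, -0.0], [-0.0, 0.0, -1.0]]
force: [-1.7, -0.3, 5.9]
opening: 0.472
grasp_force: 30.0
```

{"fn": "apply_moves", "kwargs": {"plan": "0 0 0 0 0 0; 0 0 0 0 0 0; 0 0 0 0 0 0; 0 0 0 0 0 0; 0 0 0 0 0 0; 0 0 -0.2 0 0 0; 0 0 -0.5 0 0 0; 0 0 -0.7 0 0 0; 0 0 -0.7 0 0 0; 0 0 -0.7 0 0 0", "gripper": 1}}

```text
time_s: 10.37
position: [0.445, -0.1114, 0.1981]
tcp_rot: [[0.337, 0.942, -0.001], [0.942, -0.337, 0.001], [0.0, -0.001, -1.0]]
force: [0.5, -0.9, -0.3]
opening: 0.994
grasp_force: 0.0
```

```bash
python3 -c "
from h import *
import cv2
go(.5055,.2534,.21,94.7)
b=capture('scene')[:,:,::-1]
cv2.imwrite('pics/m5.png',cv2.resize(b[140:270,170:320],(600,520)))"
```

```text
pos [ 0.445  -0.1114  0.1981] yaw 70.31 tilt [-0.0012  0.0008] t 10.37 open 0.994 gf 0.0 F [ 0.5 -0.9 -0.3] j [-28.  20. 107.   0.  54.  -8.]
11 0.66 -0.12 -0.02 0 0 -0.0062; 0.67 -0.09 -0.02 0 0 -0.0062; 0.67 -0.07 -0.02 0 0 -0.0062; 0.67 -0.04 -0.02 0 0 -0.0062; 0.67 -0.02 -0.02 0 0 -0.0062; 0.67 0.01 -0.02 0 0 -0.0062; 0.67 0.04 -0.02 0 0 -0.0062; 0.67 0.06 -0.02 0 0 -0.0062; 0.67 0.09 -0.02 0 0 -0.0062; 0.66 0.11 -0.02 0 0 -0.0062; 0.66 0.14 -0.02 0 0 -0.0062
```

View pics/m5.png

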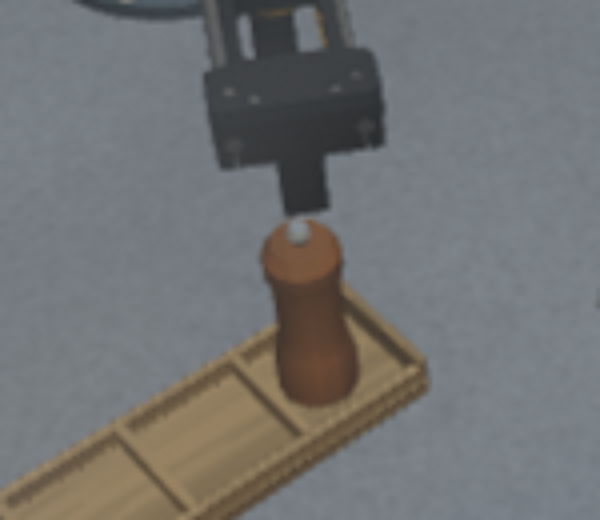

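Mill stands upright in the leftmost compartment and the fingers are clear above. Next is the dredger, with the closing line at 12° to stay away from the purple mill.

```bash
python3 -c "
from h import *
go(.5055,.2534,.20,102,12)"
```

```text
pos [ 0.449  -0.1132  0.2041] yaw 70.34 tilt [ 0.0106 -0.0054] t 10.42 open 0.993 gf 0.0 F [ 1.4 -0.5  2.9] j [-28.  19. 106.   0.  54.  -8.]
12 0.61 -0.12 0.01 0 0 -0.0073; 0.61 -0.09 0.01 0 0 -0.0073; 0.62 -0.06 0.01 0 0 -0.0073; 0.62 -0.03 0.01 0 0 -0.0073; 0.62 -0.00 0.01 0 0 -0.0073; 0.62 0.02 0.01 0 0 -0.0073; 0.62 0.05 0.01 0 0 -0.0073; 0.61 0.08 0.01 0 0 -0.0073; 0.61 0.11 0.01 0 0 -0.0073; 0.60 0.14 0.01 0 0 -0.0073; 0.60 0.17 0.01 0 0 -0.0073; 0.59 0.19 0.01 0 0 -0.0073
```

{"fn": "apply_moves", "kwargs": {"plan": "0.5 -0.1 0 0 0 -0.007; 0.62 -0.09 0 0 0 -0.007; 0.63 -0.06 0 0 0 -0.007; 0.63 -0.03 0 0 0 -0.007; 0.63 0 0 0 0 -0.007; 0.63 0.02 0 0 0 -0.008; 0.63 0.05 0 0 0 -0.008; 0.62 0.08 0 0 0 -0.008; 0.62 0.11 0 0 0 -0.008; 0.61 0.14 0 0 0 -0.008"}}

```text
time_s: 11.25
position: [0.493, 0.1948, 0.1964]
tcp_rot: [[-0.13, 0.992, -0.001], [0.992, 0.13, -0.0], [-0.0, -0.001, -1.0]]
force: [1.9, -0.2, -0.4]
opening: 0.999
grasp_force: 0.0
```

{"fn": "apply_moves", "kwargs": {"plan": "0.6 0.17 0 0 0 -0.007; 0.5 0.19 0 0 0 -0.006; 0.1 0 0 0 0 0; 0 0 0 0 0 0; 0 0 0 0 0 0"}}

```text
time_s: 11.67
position: [0.5011, 0.2547, 0.1963]
tcp_rot: [[-0.208, 0.978, -0.002], [0.978, 0.208, -0.001], [-0.001, -0.002, -1.0]]
force: [-0.0, 0.2, -0.1]
opening: 0.998
grasp_force: 0.0
```

```bash
python3 -c "
from h import *
go(.5055,.2534,.040,102)"
```

```text
pos [0.5011 0.2547 0.1963] yaw 102.02 tilt [-0.0015 -0.001 ] t 11.67 open 0.998 gf 0.0 F [-0.   0.2 -0.1] j [16. 27. 93. -0. 60.  4.]
5 -0.01 0.02 0.63 0 0 0.0000; -0.01 0.02 0.63 0 0 0.0000; -0.01 0.02 0.63 0 0 0.0000; -0.01 0.02 0.63 0 0 0.0000; -0.01 0.02 0.63 0 0 0.0000
```

{"fn": "apply_moves", "kwargs": {"plan": "-0.02 0.08 0.4 0 0 0; 0 0 0.5 0 0 0; 0 0 0.5 0 0 0; 0 0 0.5 0 0 0; 0 0 0.5 0 0 0; 0 0 0.4 0 0 0; 0 0 0.25 0 0 0; 0 0 0.1 0 0 0; 0 0 0 0 0 0; 0 0 0 0 0 0"}}

```text
time_s: 12.5
position: [0.5064, 0.2541, 0.0398]
tcp_rot: [[-0.206, 0.978, 0.0], [0.978, 0.206, -0.0], [-0.0, 0.0, -1.0]]
force: [0.5, 0.5, 0.1]
opening: 0.995
grasp_force: 0.0
```

{"fn": "apply_moves", "kwargs": {"plan": "0 0 0 0 0 0; 0 0 0 0 0 0; 0 0 0 0 0 0; 0 0 0 0 0 0; 0 0 0 0 0 0; 0 0 0 0 0 0; 0 0 0 0 0 0; 0 0 0 0 0 0", "gripper": -1}}

```text
time_s: 13.17
position: [0.5055, 0.2549, 0.0395]
tcp_rot: [[-0.208, 0.978, -0.001], [0.978, 0.208, -0.0], [-0.0, -0.001, -1.0]]
force: [-0.9, 0.0, 2.6]
opening: 0.517
grasp_force: 30.0
```

Dredger gripped (45 mm). Lift and carry it to compartment 2.

{"fn": "apply_moves", "kwargs": {"plan": "0 0 -0.3 0 0 0; 0 0 -0.5 0 0 0; 0 0 -0.6 0 0 0; 0 0 -0.6 0 0 0; 0 0 -0.6 0 0 0; 0 0 -0.4 0 0 0; 0 0 -0.2 0 0 0; 0 0 0 0 0 0; 0 0 0 0 0 0"}}

```text
time_s: 13.92
position: [0.5055, 0.2548, 0.1988]
tcp_rot: [[-0.208, 0.978, -0.001], [0.978, 0.208, -0.0], [-0.0, -0.001, -1.0]]
force: [-0.5, -0.0, -2.6]
opening: 0.524
grasp_force: 30.0
```

```bash
python3 -c "
from h import *
go(.4567,-.1889,.20,98.9,13)"
```

```text
pos [0.5055 0.2548 0.1988] yaw 102.0 tilt [-0.0008 -0.0003] t 13.92 open 0.524 gf 30.0 F [-0.5 -0.  -2.6] j [15. 27. 92. -0. 61.  3.]
13 -0.65 -0.22 -0.00 0 0 0.0007; -0.65 -0.21 -0.00 0 0 0.0007; -0.65 -0.21 -0.00 0 0 0.0007; -0.65 -0.21 -0.00 0 0 0.0007; -0.66 -0.20 -0.00 0 0 0.0007; -0.66 -0.20 -0.00 0 0 0.0007; -0.66 -0.20 -0.00 0 0 0.0007; -0.66 -0.20 -0.00 0 0 0.0007; -0.66 -0.19 -0.00 0 0 0.0007; -0.66 -0.19 -0.00 0 0 0.0007; -0.66 -0.19 -0.00 0 0 0.0007; -0.66 -0.19 -0.00 0 0 0.0007; -0.66 -0.18 -0.00 0 0 0.0007
```

{"fn": "apply_moves", "kwargs": {"plan": "-0.4 -0.15 0 0 0 0.0007; -0.65 -0.22 0 0 0 0.0007; -0.65 -0.21 0 0 0 0.0007; -0.65 -0.21 0 0 0 0.0007; -0.66 -0.21 0 0 0 0.0007; -0.66 -0.2 0 0 0 0.0007; -0.66 -0.2 0 0 0 0.0007; -0.66 -0.2 0 0 0 0.0007; -0.66 -0.2 0 0 0 0.0007; -0.66 -0.19 0 0 0 0.0007"}}

```text
time_s: 14.75
position: [0.4655, -0.0746, 0.1973]
tcp_rot: [[-0.164, 0.986, -0.005], [0.986, 0.164, 0.002], [0.003, -0.004, -1.0]]
force: [1.1, -1.0, -1.6]
opening: 0.521
grasp_force: 30.0
```

{"fn": "apply_moves", "kwargs": {"plan": "-0.66 -0.19 0 0 0 0.0007; -0.66 -0.19 0 0 0 0.001; -0.6 -0.17 0 0 0 0; -0.25 -0.05 0 0 0 0; 0 0 0 0 0 0; 0 0 0 0 0 0; 0 0 0 0 0 0"}}

```text
time_s: 15.33
position: [0.4543, -0.1837, 0.1983]
tcp_rot: [[-0.155, 0.988, -0.003], [0.988, 0.155, 0.003], [0.003, -0.002, -1.0]]
force: [-0.5, 0.8, -2.1]
opening: 0.519
grasp_force: 30.0
```

```bash
python3 -c "
from h import *
go(.4567,-.1889,.0435,98.9)"
```

```text
pos [ 0.4543 -0.1837  0.1983] yaw 98.89 tilt [-0.0027  0.0027] t 15.33 open 0.519 gf 30.0 F [-0.5  0.8 -2.1] j [-35.  22. 102.   0.  56. -44.]
5 -0.02 0.01 0.62 0 0 -0.0000; -0.02 0.01 0.62 0 0 -0.0000; -0.02 0.01 0.62 0 0 -0.0000; -0.02 0.01 0.62 0 0 -0.0000; -0.02 0.01 0.62 0 0 -0.0000
```

{"fn": "apply_moves", "kwargs": {"plan": "-0.1 0.04 0.2 0 0 0; 0 0 0.5 0 0 0; 0 0 0.6 0 0 0; 0 0 0.6 0 0 0; 0 0 0.5 0 0 0; 0 0 0.3 0 0 0; 0 0 0.2 0 0 0; 0 0 0.06 0 0 0; 0 0 0 0 0 0; 0 0 0 0 0 0"}}

```text
time_s: 16.17
position: [0.4586, -0.1901, 0.0519]
tcp_rot: [[-0.155, 0.988, 0.001], [0.988, 0.155, -0.001], [-0.001, 0.001, -1.0]]
force: [0.4, 0.2, -0.9]
opening: 0.524
grasp_force: 30.0
```

```bash
python3 -c "
from h import *
go(.4567,-.1889,.0435,98.9)"
```

```text
pos [ 0.4586 -0.1901  0.0519] yaw 98.91 tilt [ 0.0011 -0.0007] t 16.17 open 0.524 gf 30.0 F [ 0.4  0.2 -0.9] j [-35.  37. 108.   0.  35. -44.]
1 0.03 -0.03 0.17 0 0 0.0000
```

{"fn": "apply_moves", "kwargs": {"plan": "0.03 -0.02 0.06 0 0 0; 0 0 0.04 0 0 0; 0 0 0.03 0 0 0; 0 0 0.03 0 0 0; 0 0 0.01 0 0 0; 0 0 0 0 0 0; 0 0 0 0 0 0"}}

```text
time_s: 16.75
position: [0.4569, -0.189, 0.0434]
tcp_rot: [[-0.154, 0.988, 0.001], [0.988, 0.154, -0.0], [-0.001, 0.001, -1.0]]
force: [-0.6, 0.8, 3.9]
opening: 0.523
grasp_force: 30.0
```

{"fn": "apply_moves", "kwargs": {"plan": "0 0 0 0 0 0; 0 0 0 0 0 0; 0 0 0 0 0 0; 0 0 0 0 0 0; 0 0 0 0 0 0; 0 0 -0.2 0 0 0; 0 0 -0.5 0 0 0; 0 0 -0.7 0 0 0; 0 0 -0.8 0 0 0; 0 0 -0.8 0 0 0", "gripper": 1}}

```text
time_s: 17.58
position: [0.4559, -0.1883, 0.1947]
tcp_rot: [[-0.154, 0.988, -0.001], [0.988, 0.154, 0.001], [0.001, -0.001, -1.0]]
force: [0.3, -0.8, 0.4]
opening: 0.994
grasp_force: 0.0
```

```bash
python3 -c "
from h import *
c=[und('top',110+x/4,230+y/4,.088)[:2] for x,y in((395,75),(490,88),(475,180),(380,168))]
print(c,np.mean(c,0))
for i in range(4):
    d=c[(i+1)%4]-c[i];print(np.linalg.norm(d),(np.degrees(np.arctan2(d[1],d[0]))+45)%90-45)
go(.5126,.179,.20,83)"
```

```text
[array([0.5351, 0.1975]), array([0.5288, 0.1549]), array([0.4881, 0.161 ]), array([0.4938, 0.2033])] [0.5115 0.1792]
0.043004364554066296 -8.349527657994159
0.041181029891451844 -8.464622440046895
0.04270060737080714 -7.6228966688026105
0.04172306961201544 -8.04127869250874
pos [ 0.4559 -0.1883  0.1947] yaw 98.86 tilt [-0.0013  0.001 ] t 17.58 open 0.994 gf 0.0 F [ 0.3 -0.8  0.4] j [-35.  22. 102.   0.  55. -44.]
11 0.64 0.20 -0.01 0 0 0.0040; 0.65 0.19 -0.01 0 0 0.0040; 0.65 0.17 -0.01 0 0 0.0040; 0.66 0.16 -0.01 0 0 0.0040; 0.66 0.14 -0.01 0 0 0.0040; 0.66 0.12 -0.01 0 0 0.0040; 0.67 0.11 -0.01 0 0 0.0040; 0.67 0.09 -0.01 0 0 0.0040; 0.67 0.07 -0.01 0 0 0.0040; 0.67 0.05 -0.01 0 0 0.0040; 0.67 0.04 -0.01 0 0 0.0040
```

{"fn": "apply_moves", "kwargs": {"plan": "0.4 0.14 0 0 0 0.004; 0.65 0.2 0 0 0 0.004; 0.65 0.18 0 0 0 0.004; 0.66 0.17 0 0 0 0.004; 0.66 0.16 0 0 0 0.004; 0.66 0.14 0 0 0 0.004; 0.67 0.12 0 0 0 0.004; 0.67 0.11 0 0 0 0.004; 0.67 0.09 0 0 0 0.005; 0.67 0.07 0 0 0 0.005"}}

```text
time_s: 18.42
position: [0.5139, 0.134, 0.1937]
tcp_rot: [[0.11, 0.994, 0.0], [0.994, -0.11, -0.0], [-0.0, 0.0, -1.0]]
force: [0.0, -0.0, -0.2]
opening: 1.006
grasp_force: 0.0
```

{"fn": "apply_moves", "kwargs": {"plan": "0.6 0.05 0 0 0 0.005; 0.3 0.02 0 0 0 0; 0 0 0 0 0 0; 0 0 0 0 0 0; 0 0 0 0 0 0"}}

```text
time_s: 18.83
position: [0.5224, 0.1759, 0.1931]
tcp_rot: [[0.14, 0.99, -0.001], [0.99, -0.14, -0.001], [-0.001, -0.001, -1.0]]
force: [-0.1, 0.6, 0.3]
opening: 1.005
grasp_force: 0.0
```

```bash
python3 -c "
from h import *
go(.5122,.179,.036,82)"
```

```text
pos [0.5224 0.1759 0.1931] yaw 81.95 tilt [-0.0006 -0.0006] t 18.83 open 1.005 gf 0.0 F [-0.1  0.6  0.3] j [ 7. 27. 95. -0. 59. 15.]
5 0.01 -0.04 0.63 0 0 -0.0000; 0.01 -0.04 0.63 0 0 -0.0000; 0.01 -0.04 0.63 0 0 -0.0000; 0.01 -0.04 0.63 0 0 -0.0000; 0.01 -0.04 0.63 0 0 -0.0000
```

{"fn": "apply_moves", "kwargs": {"plan": "0.03 -0.1 0.3 0 0 0; 0.03 -0.1 0.5 0 0 0; 0 0 0.5 0 0 0; 0 0 0.5 0 0 0; 0 0 0.5 0 0 0; 0 0 0.4 0 0 0; 0 0 0.2 0 0 0; 0 0 0.1 0 0 0; 0 0 0 0 0 0; 0 0 0 0 0 0"}}

```text
time_s: 19.67
position: [0.5142, 0.1804, 0.0436]
tcp_rot: [[0.141, 0.99, 0.001], [0.99, -0.141, 0.0], [0.0, 0.001, -1.0]]
force: [0.0, 0.3, 0.8]
opening: 1.0
grasp_force: 0.0
```

{"fn": "apply_moves", "kwargs": {"plan": "0 0 0 0 0 0; 0 0 0 0 0 0; 0 0 0 0 0 0; 0 0 0 0 0 0; 0 0 0 0 0 0; 0 0 0 0 0 0; 0 0 0 0 0 0; 0 0 0 0 0 0", "gripper": -1}}

```text
time_s: 20.33
position: [0.5133, 0.1809, 0.0429]
tcp_rot: [[0.14, 0.99, -0.0], [0.99, -0.14, -0.0], [-0.0, -0.0, -1.0]]
force: [-0.0, 0.3, 1.3]
opening: 0.501
grasp_force: 30.0
```

{"fn": "apply_moves", "kwargs": {"plan": "0 0 -0.3 0 0 0; 0 0 -0.5 0 0 0; 0 0 -0.6 0 0 0; 0 0 -0.6 0 0 0; 0 0 -0.6 0 0 0; 0 0 -0.4 0 0 0; 0 0 -0.2 0 0 0; 0 0 0 0 0 0; 0 0 0 0 0 0"}}

```text
time_s: 21.08
position: [0.5128, 0.1808, 0.2022]
tcp_rot: [[0.14, 0.99, -0.001], [0.99, -0.14, -0.0], [-0.0, -0.001, -1.0]]
force: [0.5, -0.4, -2.9]
opening: 0.503
grasp_force: 30.0
```

```bash
python3 -c "
from h import *
go(.4687,-.2659,.205,98.9,13)"
```

```text
pos [0.5128 0.1808 0.2022] yaw 81.95 tilt [-0.0011 -0.0002] t 21.08 open 0.503 gf 30.0 F [ 0.5 -0.4 -2.9] j [ 8. 26. 95. -0. 60. 16.]
13 -0.69 0.03 -0.00 0 0 -0.0036; -0.69 0.01 -0.00 0 0 -0.0036; -0.69 -0.00 -0.00 0 0 -0.0036; -0.69 -0.02 -0.00 0 0 -0.0036; -0.69 -0.03 -0.00 0 0 -0.0036; -0.69 -0.05 -0.00 0 0 -0.0036; -0.69 -0.07 -0.00 0 0 -0.0036; -0.69 -0.08 -0.00 0 0 -0.0036; -0.68 -0.10 -0.00 0 0 -0.0036; -0.68 -0.11 -0.00 0 0 -0.0036; -0.68 -0.13 -0.00 0 0 -0.0036; -0.68 -0.14 -0.00 0 0 -0.0036; -0.67 -0.16 -0.00 0 0 -0.0036
```

{"fn": "apply_moves", "kwargs": {"plan": "-0.4 0.02 -0.05 0 0 -0.0036; -0.69 0.02 -0.05 0 0 -0.0036; -0.69 0 0 0 0 -0.0036; -0.69 -0.02 0 0 0 -0.0036; -0.69 -0.03 0 0 0 -0.0036; -0.69 -0.05 0 0 0 -0.0036; -0.69 -0.07 0 0 0 -0.0036; -0.69 -0.08 0 0 0 -0.0036; -0.68 -0.1 0 0 0 -0.0036; -0.68 -0.11 0 0 0 -0.0036"}}

```text
time_s: 21.92
position: [0.4792, -0.1493, 0.2055]
tcp_rot: [[-0.086, 0.996, -0.004], [0.996, 0.086, 0.003], [0.003, -0.004, -1.0]]
force: [-0.5, -0.2, -2.1]
opening: 0.503
grasp_force: 30.0
```

{"fn": "apply_moves", "kwargs": {"plan": "-0.68 -0.13 0 0 0 -0.0036; -0.68 -0.14 0 0 0 -0.0036; -0.6 -0.15 0 0 0 -0.0036; -0.35 -0.06 0 0 0 0; 0 0 0 0 0 0; 0 0 0 0 0 0; 0 0 0 0 0 0"}}

```text
time_s: 22.5
position: [0.4693, -0.2643, 0.206]
tcp_rot: [[-0.153, 0.988, -0.004], [0.988, 0.153, 0.004], [0.004, -0.003, -1.0]]
force: [-0.2, -0.1, -1.5]
opening: 0.505
grasp_force: 30.0
```

```bash
python3 -c "
from h import *
go(.4687,-.2659,.055,98.9)"
```

```text
pos [ 0.4693 -0.2643  0.206 ] yaw 98.78 tilt [-0.0035  0.0037] t 22.5 open 0.505 gf 30.0 F [-0.2 -0.1 -1.5] j [-41.  25.  95.   0.  60. -50.]
5 -0.01 -0.00 0.60 0 0 -0.0001; -0.01 -0.00 0.60 0 0 -0.0001; -0.01 -0.00 0.60 0 0 -0.0001; -0.01 -0.00 0.60 0 0 -0.0001; -0.01 -0.00 0.60 0 0 -0.0001
```

{"fn": "apply_moves", "kwargs": {"plan": "-0.03 0 0.2 0 0 0; 0 0 0.5 0 0 0; 0 0 0.6 0 0 0; 0 0 0.6 0 0 0; 0 0 0.5 0 0 0; 0 0 0.4 0 0 0; 0 0 0.15 0 0 0; 0 0 0.1 0 0 0; 0 0 0 0 0 0; 0 0 0 0 0 0"}}

```text
time_s: 23.33
position: [0.4713, -0.2674, 0.056]
tcp_rot: [[-0.154, 0.988, 0.001], [0.988, 0.154, -0.001], [-0.001, 0.001, -1.0]]
force: [0.0, -0.1, -2.3]
opening: 0.504
grasp_force: 30.0
```

```bash
python3 -c "
from h import *
go(.4687,-.2659,.047,98.9)"
```

```text
pos [ 0.4713 -0.2674  0.056 ] yaw 98.83 tilt [ 0.001  -0.0009] t 23.33 open 0.504 gf 30.0 F [ 0.  -0.1 -2.3] j [-41.  38. 102.   0.  40. -50.]
1 0.04 -0.05 0.18 0 0 -0.0002
```

{"fn": "apply_moves", "kwargs": {"plan": "0.03 -0.04 0.06 0 0 0; 0 0 0.04 0 0 0; 0 0 0.04 0 0 0; 0 0 0.03 0 0 0; 0 0 0.01 0 0 0; 0 0 0 0 0 0; 0 0 0 0 0 0"}}

```text
time_s: 23.92
position: [0.4686, -0.2664, 0.0469]
tcp_rot: [[-0.153, 0.988, 0.0], [0.988, 0.153, -0.0], [-0.0, 0.0, -1.0]]
force: [-1.5, 0.6, 3.1]
opening: 0.505
grasp_force: 30.0
```

{"fn": "apply_moves", "kwargs": {"plan": "0 0 0 0 0 0; 0 0 0 0 0 0; 0 0 0 0 0 0; 0 0 0 0 0 0; 0 0 0 0 0 0; 0 0 -0.2 0 0 0; 0 0 -0.5 0 0 0; 0 0 -0.7 0 0 0; 0 0 -0.8 0 0 0; 0 0 -0.8 0 0 0", "gripper": 1}}

```text
time_s: 24.75
position: [0.4679, -0.2656, 0.1982]
tcp_rot: [[-0.153, 0.988, -0.001], [0.988, 0.153, 0.001], [0.001, -0.001, -1.0]]
force: [0.9, -0.5, -0.7]
opening: 0.998
grasp_force: 0.0
```

```bash
python3 -c "
from h import *
import cv2
go(.5154,.1015,.20,98.9)
b=capture('scene')[:,:,::-1]
cv2.imwrite('pics/m6.png',cv2.resize(b[140:320,120:360],(720,540)))"
```

```text
pos [ 0.4679 -0.2656  0.1982] yaw 98.79 tilt [-0.0011  0.001 ] t 24.75 open 0.998 gf 0.0 F [ 0.9 -0.5 -0.7] j [-41.  25.  96.   0.  59. -50.]
11 0.65 0.19 -0.00 0 0 -0.0000; 0.65 0.19 -0.00 0 0 -0.0000; 0.65 0.19 -0.00 0 0 -0.0000; 0.65 0.19 -0.00 0 0 -0.0000; 0.65 0.19 -0.00 0 0 -0.0000; 0.65 0.19 -0.00 0 0 -0.0000; 0.65 0.19 -0.00 0 0 -0.0000; 0.65 0.19 -0.00 0 0 -0.0000; 0.65 0.19 -0.00 0 0 -0.0000; 0.65 0.19 -0.00 0 0 -0.0000; 0.65 0.19 -0.00 0 0 -0.0000
```

View pics/m6.png

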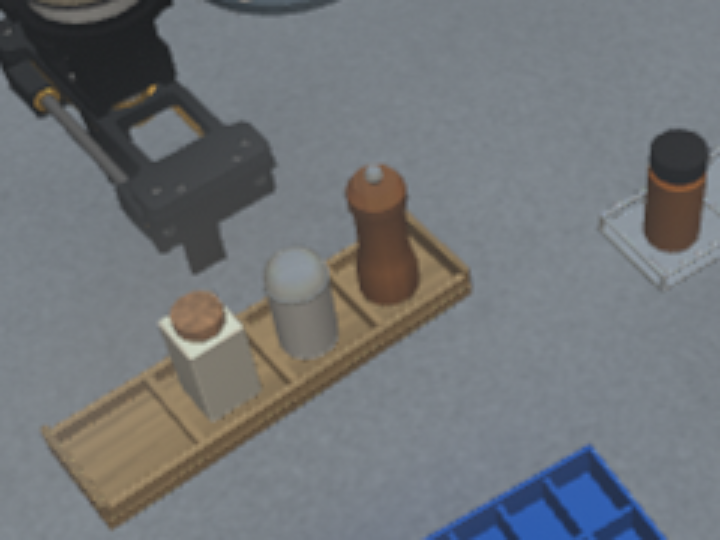

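Mill, dredger and salt jar stand upright in compartments 1–3. Now the jar.

{"fn": "apply_moves", "kwargs": {"plan": "0.4 0.12 0 0 0 0; 0.68 0.2 0 0 0 0; 0.68 0.2 0 0 0 0; 0.68 0.2 0 0 0 0; 0.68 0.2 0 0 0 0; 0.68 0.2 0 0 0 0; 0.68 0.2 0 0 0 0; 0.68 0.2 0 0 0 0; 0.68 0.2 0 0 0 0; 0.68 0.2 0 0 0 0"}}

```text
time_s: 25.63
position: [0.5134, 0.0724, 0.197]
tcp_rot: [[-0.153, 0.988, 0.001], [0.988, 0.153, -0.0], [-0.0, 0.001, -1.0]]
force: [0.5, 0.2, 0.3]
opening: 1.002
grasp_force: 0.0
```

{"fn": "apply_moves", "kwargs": {"plan": "0.4 0.12 0 0 0 0; 0.2 0.06 0 0 0 0; 0 0 0 0 0 0; 0 0 0 0 0 0; 0 0 0 0 0 0"}}

```text
time_s: 26.05
position: [0.5177, 0.1004, 0.1964]
tcp_rot: [[-0.152, 0.988, -0.0], [0.988, 0.152, -0.001], [-0.001, -0.0, -1.0]]
force: [0.5, 0.2, -0.6]
opening: 1.0
grasp_force: 0.0
```

```bash
python3 -c "
from h import *
go(.515,.1015,.041,98.9)"
```

```text
pos [0.5177 0.1004 0.1964] yaw 98.74 tilt [-0.0003 -0.0006] t 26.05 open 1.0 gf 0.0 F [ 0.5  0.2 -0.6] j [ -1.  25.  98.  -0.  58. -10.]
5 0.01 -0.01 0.62 0 0 -0.0001; 0.01 -0.01 0.62 0 0 -0.0001; 0.01 -0.01 0.62 0 0 -0.0001; 0.01 -0.01 0.62 0 0 -0.0001; 0.01 -0.01 0.62 0 0 -0.0001
```

{"fn": "apply_moves", "kwargs": {"plan": "0.03 -0.04 0.3 0 0 0; 0 0 0.5 0 0 0; 0 0 0.5 0 0 0; 0 0 0.5 0 0 0; 0 0 0.5 0 0 0; 0 0 0.4 0 0 0; 0 0 0.25 0 0 0; 0 0 0.1 0 0 0; 0 0 0 0 0 0; 0 0 0 0 0 0"}}

```text
time_s: 26.88
position: [0.516, 0.1019, 0.0442]
tcp_rot: [[-0.151, 0.988, 0.0], [0.988, 0.151, -0.0], [-0.0, 0.0, -1.0]]
force: [0.8, 0.2, -0.3]
opening: 1.002
grasp_force: 0.0
```

{"fn": "apply_moves", "kwargs": {"plan": "0 0 0 0 0 0; 0 0 0 0 0 0; 0 0 0 0 0 0; 0 0 0 0 0 0; 0 0 0 0 0 0; 0 0 0 0 0 0; 0 0 0 0 0 0; 0 0 0 0 0 0", "gripper": -1}}

```text
time_s: 27.55
position: [0.5156, 0.1029, 0.044]
tcp_rot: [[-0.153, 0.988, 0.0], [0.988, 0.153, 0.0], [0.0, 0.0, -1.0]]
force: [-0.4, -0.1, 2.2]
opening: 0.521
grasp_force: 30.0
```

{"fn": "apply_moves", "kwargs": {"plan": "0 0 -0.3 0 0 0; 0 0 -0.5 0 0 0; 0 0 -0.6 0 0 0; 0 0 -0.6 0 0 0; 0 0 -0.6 0 0 0; 0 0 -0.4 0 0 0; 0 0 -0.3 0 0 0; 0 0 0 0 0 0; 0 0 0 0 0 0"}}

```text
time_s: 28.3
position: [0.5156, 0.1029, 0.2091]
tcp_rot: [[-0.153, 0.988, 0.001], [0.988, 0.153, -0.0], [-0.0, 0.001, -1.0]]
force: [0.3, 0.1, -1.4]
opening: 0.525
grasp_force: 30.0
```

```bash
python3 -c "
from h import *
go(.4807,-.343,.205,98.9,13)"
```

```text
pos [0.5156 0.1029 0.2091] yaw 98.8 tilt [ 0.001 -0.   ] t 28.3 open 0.525 gf 30.0 F [ 0.3  0.1 -1.4] j [ -1.  24.  97.  -0.  59. -10.]
13 -0.67 -0.16 0.01 0 0 -0.0000; -0.67 -0.16 0.01 0 0 -0.0000; -0.67 -0.16 0.01 0 0 -0.0000; -0.67 -0.16 0.01 0 0 -0.0000; -0.67 -0.16 0.01 0 0 -0.0000; -0.67 -0.16 0.01 0 0 -0.0000; -0.67 -0.16 0.01 0 0 -0.0000; -0.67 -0.16 0.01 0 0 -0.0000; -0.67 -0.16 0.01 0 0 -0.0000; -0.67 -0.16 0.01 0 0 -0.0000; -0.67 -0.16 0.01 0 0 -0.0000; -0.67 -0.16 0.01 0 0 -0.0000; -0.67 -0.16 0.01 0 0 -0.0000
```

{"fn": "apply_moves", "kwargs": {"plan": "-0.4 -0.1 0 0 0 0; -0.67 -0.16 0 0 0 0; -0.67 -0.16 0 0 0 0; -0.67 -0.16 0 0 0 0; -0.67 -0.16 0 0 0 0; -0.67 -0.16 0 0 0 0; -0.67 -0.16 0 0 0 0; -0.67 -0.16 0 0 0 0; -0.67 -0.16 0 0 0 0; -0.67 -0.16 0 0 0 0"}}

```text
time_s: 29.13
position: [0.487, -0.2275, 0.2066]
tcp_rot: [[-0.153, 0.988, -0.004], [0.988, 0.153, 0.003], [0.003, -0.003, -1.0]]
force: [0.4, 0.4, -1.8]
opening: 0.521
grasp_force: 30.0
```

{"fn": "apply_moves", "kwargs": {"plan": "-0.67 -0.16 0 0 0 0; -0.67 -0.16 0 0 0 0; -0.6 -0.15 0 0 0 0; -0.33 -0.08 0 0 0 0; 0 0 0 0 0 0; 0 0 0 0 0 0; 0 0 0 0 0 0"}}

```text
time_s: 29.72
position: [0.4782, -0.3409, 0.2076]
tcp_rot: [[-0.153, 0.988, -0.002], [0.988, 0.153, 0.004], [0.004, -0.002, -1.0]]
force: [0.5, 0.5, -0.6]
opening: 0.522
grasp_force: 30.0
```

```bash
python3 -c "
from h import *
go(.4807,-.343,.056,98.9)"
```

```text
pos [ 0.4782 -0.3409  0.2076] yaw 98.82 tilt [-0.0022  0.0035] t 29.72 open 0.522 gf 30.0 F [ 0.5  0.5 -0.6] j [-46.  28.  88.   0.  63. -55.]
5 -0.01 0.01 0.61 0 0 -0.0000; -0.01 0.01 0.61 0 0 -0.0000; -0.01 0.01 0.61 0 0 -0.0000; -0.01 0.01 0.61 0 0 -0.0000; -0.01 0.01 0.61 0 0 -0.0000
```

{"fn": "apply_moves", "kwargs": {"plan": "-0.05 0.03 0.2 0 0 0; 0 0 0.5 0 0 0; 0 0 0.6 0 0 0; 0 0 0.6 0 0 0; 0 0 0.5 0 0 0; 0 0 0.4 0 0 0; 0 0 0.15 0 0 0; 0 0 0.08 0 0 0; 0 0 0 0 0 0; 0 0 0 0 0 0"}}

```text
time_s: 30.55
position: [0.4815, -0.3454, 0.0583]
tcp_rot: [[-0.154, 0.988, 0.001], [0.988, 0.154, -0.001], [-0.002, 0.001, -1.0]]
force: [-0.1, -0.4, -1.6]
opening: 0.521
grasp_force: 30.0
```

```bash
python3 -c "
from h import *
go(.4807,-.343,.048,98.9)"
```

```text
pos [ 0.4815 -0.3454  0.0583] yaw 98.84 tilt [ 0.0013 -0.0013] t 30.55 open 0.521 gf 30.0 F [-0.1 -0.4 -1.6] j [-46.  41.  94.   0.  45. -55.]
1 0.05 -0.01 0.21 0 0 -0.0002
```

{"fn": "apply_moves", "kwargs": {"plan": "0.04 0 0.07 0 0 0; 0 0 0.05 0 0 0; 0 0 0.04 0 0 0; 0 0 0.03 0 0 0; 0 0 0.02 0 0 0; 0 0 0 0 0 0; 0 0 0 0 0 0"}}

```text
time_s: 31.13
position: [0.4805, -0.3434, 0.048]
tcp_rot: [[-0.153, 0.988, 0.001], [0.988, 0.153, -0.001], [-0.001, 0.0, -1.0]]
force: [-0.6, 1.8, 6.3]
opening: 0.522
grasp_force: 30.0
```

{"fn": "apply_moves", "kwargs": {"plan": "0 0 0 0 0 0; 0 0 0 0 0 0; 0 0 0 0 0 0; 0 0 0 0 0 0; 0 0 0 0 0 0; 0 0 -0.2 0 0 0; 0 0 -0.5 0 0 0; 0 0 -0.7 0 0 0; 0 0 -0.8 0 0 0; 0 0 -0.8 0 0 0", "gripper": 1}}

```text
time_s: 31.97
position: [0.4799, -0.3428, 0.1986]
tcp_rot: [[-0.153, 0.988, -0.001], [0.988, 0.153, 0.001], [0.001, -0.001, -1.0]]
force: [1.2, -0.8, 0.7]
opening: 0.993
grasp_force: 0.0
```

{"fn": "apply_moves", "kwargs": {"plan": "-0.4 0 0 0 0 0; -0.5 0 0 0 0 0; -0.5 0 0 0 0 0; -0.4 0 0 0 0 0; 0 0 0 0 0 0; 0 0 0 0 0 0; 0 0 0 0 0 0"}}

```text
time_s: 32.55
position: [0.4937, -0.431, 0.1968]
tcp_rot: [[-0.153, 0.988, -0.001], [0.988, 0.153, 0.002], [0.002, -0.001, -1.0]]
force: [0.4, 0.8, 0.1]
opening: 1.004
grasp_force: 0.0
```

```bash
python3 -c "
from h import *
import cv2
cv2.imwrite('pics/m7.png',capture('scene')[:,:,::-1])
cv2.imwrite('pics/m8.png',capture('top')[:,:,::-1])"
```

```text
(no output)
```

View pics/m7.png

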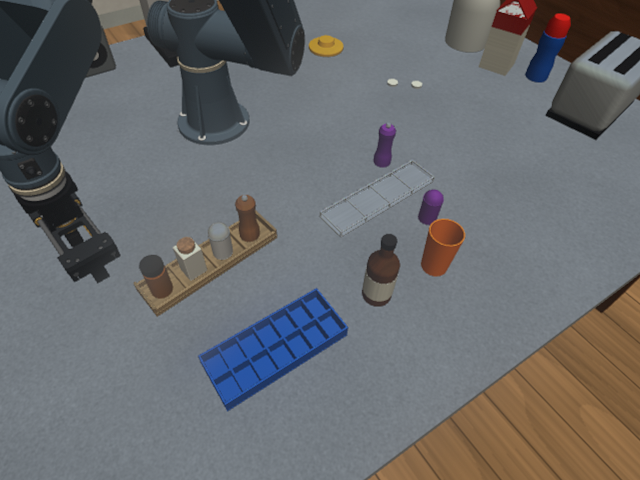

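View pics/m8.png

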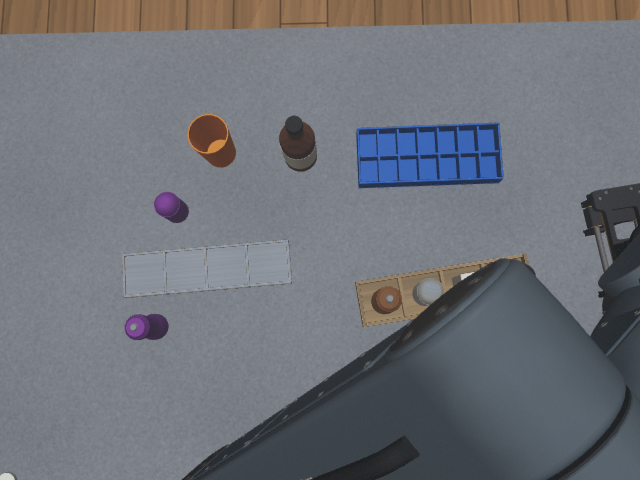

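The scene view shows all four upright in order: mill (247,218), dredger (221,240), salt (189,257), jar (155,276). The tumbler, tray, syrup bottle and purple look-alikes haven't moved, and the gripper is clear.

```bash
python3 -c "
from rig import bot
print(bot.hand_in())"
```

```text
the job is handed in; nothing more can be done
None
```

All four containers now stand upright in the wooden rack in their original order (mill, dredger, salt, jar from left to right); nothing else was disturbed, and I handed the job in at about 33 s.

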